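# Change the drum on the bench spindle sander

### The arm

A 7-joint arm with a two-finger parallel gripper is mounted at the origin on the work surface. World frame = base frame: x ahead of the robot, y to its left, z up, the work surface at z = 0. Lengths are in m, angles in rad, forces in N, time in s.
With the tool pointing down it reaches from about 0.425 to 0.875 m from the base axis. Payload 4.7 kg.
Tool frame: the origin (TCP) lies midway between the tips of the shut fingers; the grasp point (between the pads) lies 19 mm behind it; z points along the fingers, y is the line along which they close (so a half turn about z gives the same grasp; the last joint's range is limited). The gripper opens to 87 mm and grips with 3 to 60 N. Pads are 19 mm wide; open, the fingers measure 117 mm over their backs; the gripper's body (75 mm by 190 mm) begins 51 mm behind the grasp point.
Start: joints at [-1.211, 0.321, -0.07, 1.45, 0.023, 1.371, -0.057], TCP at [0.22, 0.612, 0.223] pointing down, gripper open.
Joint ranges: [-2.86, 2.86], [-0.3, 2.09], [-1.38, 1.24], [0.06, 2.45], [-1.56, 4.7], [0.09, 2.05], [-2.69, 2.69]. Speed limits (rad/s): [2.57, 2.57, 3.14, 3.14, 3.14, 3.14, 3.14].

### API

Orientations are given as a rotation vector (axis times angle).
In Python, from bench import ctrl gives the robot as it stands. The module is installed in compiled form; this text tells all that it offers.
- The arm moves only by the tool carry_out, never from a script. Its argument "steps" is a list of rows, each a list of 7 numbers: the turn, a rotation vector about the world's x, y, z in degrees, then the shift along the world's x, y, z in cm, then the opening, from 0 (shut) to 1 (fully open). A call has 1 to 12 rows; each row is the pose to reach, as a shift and turn from the pose commanded when the call began; what a row does not reach only later rows make up. A row lasts 1/10 s, in which the tool goes at most 50 mm and 8.59 degrees, less where a joint would pass 70% of its speed; a pose out of reach is approached as far as the arm can. A call with a gripper value outside its range is refused whole. The fingers move at their own pace and stop on an object; "squeeze" is the grip in N (left out, the last holds). Time passes only in rows, so rows that repeat a pose let the fingers close. It gives the time, the measured TCP pose, the force, the opening and the grip force at its end, in the units of the state.
- ctrl.get_state(): the state, without advancing time (a new reading comes with each control period).
- ctrl.get_image(name): name is "scene" or "side" or "wrist"; returns a dict with "pixels" (400x640x3 uint8, red, green, blue), "camera_matrix" (3x3 intrinsics, pixels), "k1" (the pictures are not rectified: a ray, as slopes to the right and down, at radius r is drawn at 1 + k1 r^2 times it, then the intrinsics apply), "cam_to_world" (4x4, takes a point from camera to world coordinates); the wrist camera has in their place "T_tool_cam" (4x4, takes a point from camera to tool coordinates, whose origin is the TCP and whose axes are the flange's). Camera axes: x right, y down, z forward; pixel columns grow to the right and rows downward; lengths in m; the calibration is good to about 2 mm. A picture is of the moment at which its call begins: read the wrist's pose just before it. There is no depth.
- ctrl.close_job(): hands the job in; it is judged then, once.
The state is a dict: "time": time; "joint_positions": joint angles; "qd": joint speeds; "joint_torque": joint torques, N m; "position": TCP position; "tool_rot": TCP orientation; "ft_force": force on the tool from outside, world axes, zero at the start; "torque": the same for the moment, N m; "grip_width": opening from 0.0 (shut) to 1.0 (fully open); "grip_force": force on a finger pad.
Only numpy, scipy, OpenCV 4.12 (cv2) and the standard library are available. Lean on these libraries where they do the work, as an engineer would, in place of code of your own. Each camera call takes 0.05 s, during which the arm holds its last target. There are 200 camera calls.

### The job

The spindle sander let into the bench still carries its thin worn-out drum: lift that off the spindle and put it in the red tray. Then build up the new, bigger drum on the bare spindle, every part pushed fully home on the one below: first the big dark washer, then the black rubber drum, then the brown sanding sleeve down over the rubber drum, and last the small bright washer on top of the drum, ready for its nut. Leave the nut and everything else on the bench where it is.

Things in the scene. Friction and masses are not known exactly. Their poses are not given: they have to be found in the camera images.
- sander: Spindle sander, fixed: grey cast-iron table 300 (x) x 260 (y) x 32 mm high on the bench, origin at the centre of its underside, z up; a 30 mm switch box on its front (-x) edge. In the black throat in its middle a 38 mm dark drive flange rises 10 mm above the table and carries a vertical steel spindle 13 mm in diameter, 66 mm tall above the flange, with a tapered top.
- seat (a point): Centre of the drive flange's top face, on the spindle axis, 42 mm above the bench: the underside of the big washer must come to rest here (z up along the spindle).
- spindle_top (a point): Top of the spindle on its axis, 66 mm above seat.
- worn_drum: Worn-out drum: dark rubber tube with a tan, rubbed sanding surface, 36 mm outside, 16 mm bore, 38 mm long, about 50 g. It starts threaded on the spindle, standing loose on the drive flange, the spindle showing 28 mm above it. Origin at its centre (middle of its length, on its axis); z along its axis.
- tray: Red plastic tray, fixed, open on top, 140 (x) x 130 (y) x 28 mm high outside, 4 mm walls and floor; origin at the centre of its underside.
- big_washer: Big thick washer: dark steel, 53 mm outside, 16 mm bore, 14 mm thick, about 170 g, lying flat on the bench. Origin at its centre (7 mm above its underside), z along its axis; both faces are alike.
- drum: New rubber drum: plain black tube, 45.6 mm outside, 16 mm bore, 34 mm long, about 70 g, standing on end on the bench. Edges chamfered 2 to 3 mm. Origin at its centre, 17 mm above its underside, z along its axis; both ends are alike. It behaves as a hard body.
- sleeve: Sanding sleeve: stiff brown-red open tube, 54 mm outside, 50 mm inside, 34 mm long, about 20 g, standing on end on the bench. It slips loosely over the rubber drum and comes to rest on the rim of the big washer, level with the drum. Origin at its centre, 17 mm above its underside, z along its axis; both ends are alike.
- small_washer: Small thick washer: bright aluminium, 40 mm outside, 16 mm bore, 12 mm thick, about 40 g, lying flat on the bench. It goes on the drum's top end. Origin at its centre (6 mm above its underside), z along its axis; both faces are alike.
- nut: Bystander: hexagonal brass spindle nut, 22 mm across, 12 mm high, lying on the front right corner of the sander's table.
- spanner: Bystander: steel spanner 200 mm long, 8 mm thick, lying flat on the bench; origin at its middle, x along it.
- screwdriver: Bystander: yellow-handled screwdriver 200 mm long, 26 mm thick, lying on the bench; origin under its middle, x along it.
- tape: Bystander: yellow tape measure 72 x 36 x 62 mm high.
- glue: Bystander: yellow glue bottle with an orange cap, 54 mm in diameter, 170 mm high.
- jar: Bystander: glass jar with a red lid, 68 mm in diameter, 95 mm high.
- offcut: Bystander: round-ended pine offcut 130 x 60 x 19 mm lying flat on the bench, x along it.
Mind the look-alikes: they are no part of the job. Of the things shaped like the small_washer, the aluminium one is meant.

How it is judged:
On the way, in this order (a step that is already met when the one before it is completed fails the run):
1. the worn drum is off the spindle and let go in the red tray (x of worn_drum in the frame of tray between -0.066 and 0.066 m and y of worn_drum in the frame of tray between -0.061 and 0.061 m and z of worn_drum in the frame of tray below 0.04 m and contact force between the fingers and worn_drum below 0.2 N), for 0.2 s.
2. the big washer is home on the drive flange and let go (z of big_washer in the frame of seat between 0.004 and 0.01 m and horizontal distance between big_washer and seat below 0.005 m and angle between the z axis of big_washer and the z axis of sander, either way round below 0.07 rad and contact force between the fingers and big_washer below 0.2 N), for 0.2 s.
3. the rubber drum is home on the big washer and let go (z of big_washer in the frame of seat between 0.004 and 0.01 m and horizontal distance between each of big_washer, drum and seat below 0.005 m and angle between the z axis of each of big_washer, drum and the z axis of sander, either way round below 0.07 rad and z of drum in the frame of seat between 0.028 and 0.034 m and contact force between the fingers and drum below 0.2 N), for 0.2 s.
4. the sanding sleeve is home over the rubber drum and let go (z of big_washer in the frame of seat between 0.004 and 0.01 m and horizontal distance between each of big_washer, drum and seat below 0.005 m and angle between the z axis of each of big_washer, drum, sleeve and the z axis of sander, either way round below 0.07 rad and z of drum in the frame of seat between 0.028 and 0.034 m and z of sleeve in the frame of seat between 0.028 and 0.034 m and horizontal distance between sleeve and seat below 0.007 m and contact force between the fingers and sleeve below 0.2 N), for 0.2 s.
5. the small washer is home on the drum and let go (z of big_washer in the frame of seat between 0.004 and 0.01 m and horizontal distance between each of big_washer, drum, small_washer and seat below 0.005 m and angle between the z axis of each of big_washer, drum, sleeve, small_washer and the z axis of sander, either way round below 0.07 rad and z of drum in the frame of seat between 0.028 and 0.034 m and z of sleeve in the frame of seat between 0.028 and 0.034 m and horizontal distance between sleeve and seat below 0.007 m and z of small_washer in the frame of seat between 0.051 and 0.057 m and contact force between the fingers and small_washer below 0.2 N), for 0.2 s.
At the end, for the whole second after the job is handed in: At rest on the spindle: big washer on the flange, drum on it, sleeve over the drum, small washer on top, each within 3 mm of its home height, square within 0.07 rad and within 5 mm of the axis (sleeve 7 mm). The worn drum rests in the red tray, standing or lying. Nothing else moved over 30 mm (x of worn_drum in the frame of tray between -0.066 and 0.066 m and y of worn_drum in the frame of tray between -0.061 and 0.061 m and z of worn_drum in the frame of tray below 0.04 m and z of big_washer in the frame of seat between 0.004 and 0.01 m and horizontal distance between each of big_washer, drum, small_washer and seat below 0.005 m and angle between the z axis of each of big_washer, drum, sleeve, small_washer and the z axis of sander, either way round below 0.07 rad and z of drum in the frame of seat between 0.028 and 0.034 m and z of sleeve in the frame of seat between 0.028 and 0.034 m and horizontal distance between sleeve and seat below 0.007 m and z of small_washer in the frame of seat between 0.051 and 0.057 m and linear speed of each of worn_drum, big_washer, drum, sleeve, small_washer below 0.02 m/s); the robot touches nothing.
It fails at once if the brass nut is moved more than 30 mm (distance of nut from where it was at the start of the episode above 0.03 m).
It fails at once if the spanner or the screwdriver is moved more than 30 mm (distance of any of spanner, screwdriver from where it was at the start of the episode above 0.03 m).
It fails at once if the tape measure or the pine offcut is moved more than 30 mm (distance of any of tape, offcut from where it was at the start of the episode above 0.03 m).
It fails at once if the glue bottle or the glass jar is moved more than 30 mm (distance of any of glue, jar from where it was at the start of the episode above 0.03 m).
It also fails if it takes over 72 s, if anything falls off the work surface, if the arm or the gripper's body presses on something with over 40 N, if the wrist force passes 120 N, or if a joint passes its speed limit or range.

## Working session

There is one attempt and no reset: what is moved stays moved. The work goes in short steps, Python scripts to look and compute and a tool call to move; the robot and the scene stay as the last step left them, time stands still between calls to the robot, and variables do not carry over. Pictures are saved under pics/ and viewed, at most 12 in all, crops included, and the job is handed in when it is done.

Besides the shell and the picture viewer there is one more tool, called after ">>>" by a JSON object that holds its "op" and its "data", one argument or row to a line. carry_out: Moves the arm, as the interface text tells. Its arguments: {"type":"object","properties":{"steps":{"type":"array","items":{"type":"array","items":{"type":"number"}}},"squeeze":{"type":"number"}},"required":["steps"]}

```bash
mkdir -p pics
cat > h.py <<'E'
import numpy as np, cv2
from scipy.spatial.transform import Rotation as R
from bench import ctrl
def grab(n):
    s=ctrl.get_state(); d=ctrl.get_image(n); 
    if 'cam_to_world' in d: T=np.array(d['cam_to_world'])
    else:
        W=np.eye(4); W[:3,:3]=R.from_rotvec(s['tool_rot']).as_matrix(); W[:3,3]=s['position']; T=W@np.array(d['T_tool_cam'])
    return np.array(d['pixels']),np.array(d['camera_matrix']),d['k1'],T
def save(n,f): 
    g=grab(n); cv2.imwrite('pics/'+f+'.png',g[0][:,:,::-1]); np.savez('pics/'+f+'.npz',p=g[0],K=g[1],k=g[2],T=g[3]); return g
def load(f):
    z=np.load('pics/'+f+'.npz'); return z['p'],z['K'],float(z['k']),z['T']
def cast(g,uv,z):
    _,K,k,T=g; uv=np.atleast_2d(np.array(uv,float))
    q=cv2.undistortPoints(uv[:,None],K,np.array([k,0,0,0,0.]),None,None)[:,0]
    d=np.c_[q,np.ones(len(q))]@T[:3,:3].T; o=T[:3,3]
    return o+d*((z-o[2])/d[:,2])[:,None]
def proj(g,P):
    _,K,k,T=g; c=(np.atleast_2d(P)-T[:3,3])@T[:3,:3]
    return cv2.projectPoints(c,np.zeros(3),np.zeros(3),K,np.array([k,0,0,0,0.]))[0][:,0]
E
python3 - <<'E'
from h import *
for n in ('scene','side','wrist'):
    g=save(n,n+'0'); print(n,g[3][:3,3].round(3),g[3][:3,2].round(2),g[1][0,0],g[2])
a=np.vstack([cv2.imread(f'pics/{n}0.png') for n in('scene','side')])
s=ctrl.get_state(); print({k:np.round(v,3) for k,v in s.items()})
E
```

```text
scene [ 1.044 -0.869  0.911] [-0.38  0.66 -0.65] 440.3688874556136 0.023857520379915544
side [0.265 0.659 0.962] [ 0.23 -0.61 -0.76] 382.60206564947197 -0.04172040229475526
wrist [0.14  0.638 0.384] [ 0.29 -0.1  -0.95] 345.92907185171055 -0.030873264531983
{'time': np.float64(0.15), 'joint_positions': array([-1.211,  0.322, -0.07 ,  1.451,  0.023,  1.371, -0.057]), 'qd': array([ 0.   , -0.003,  0.   , -0.004, -0.001, -0.001, -0.001]), 'joint_torque': array([-0.0000e+00, -4.9180e+01, -4.0500e-01, -3.1287e+01, -6.4000e-02,
        4.0000e-02,  0.0000e+00]), 'position': array([0.22 , 0.611, 0.222]), 'tool_rot': array([-5.400e-01, -3.095e+00,  2.000e-03]), 'ft_force': array([ 0.624, -0.16 , -0.157]), 'torque': array([-0.005,  0.015, -0.082]), 'grip_force': np.float64(0.0), 'grip_width': np.float64(1.001)}
```

View pics/scene0.png

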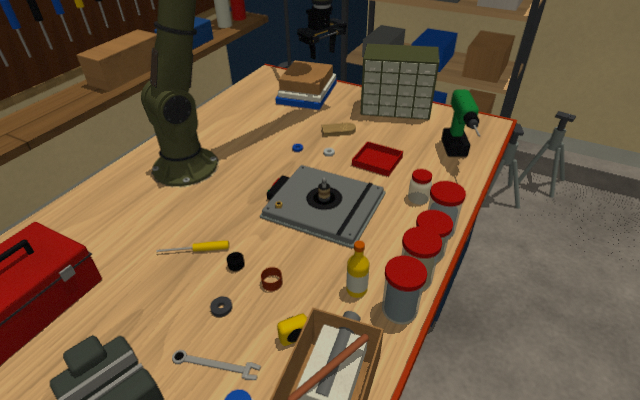

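View pics/side0.png

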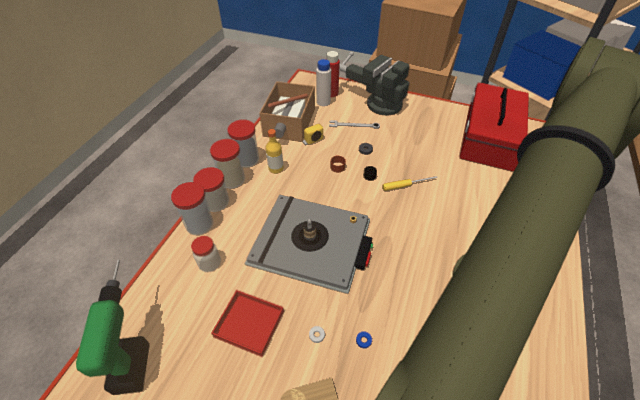

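The scene view shows the sander with the worn drum on its spindle at (324,190) and the tray at (378,158). The big dark washer is at (221,306), the black drum at (235,262) and the sleeve at (271,280). There are two small-washer shapes: bright aluminium at scene (329,152) / side (317,334), and blue at scene (298,147) / side (364,340). The description calls for the bright aluminium one; I'll confirm that with a crop.

```bash
cat > m.py <<'E'
from h import *
def blob(g,c,f,w=26):
    p=g[0]; u,v=c; h=cv2.cvtColor(p,cv2.COLOR_RGB2HSV).astype(int)
    m=f(h[...,0],h[...,1],h[...,2]).astype(np.uint8); W=np.zeros_like(m); W[max(0,v-w):v+w,max(0,u-w):u+w]=1; m*=W
    n,l,st,ce=cv2.connectedComponentsWithStats(m)
    i=1+np.argmax(st[1:,4]); c=max(cv2.findContours((l==i).astype(np.uint8),cv2.RETR_EXTERNAL,cv2.CHAIN_APPROX_NONE)[0],key=cv2.contourArea)
    M=cv2.moments(c); return np.array([M['m10']/M['m00'],M['m01']/M['m00']]),st[i],c
E
python3 - <<'E'
from m import *
S,D=load('scene0'),load('side0')
dark=lambda h,s,v:(v<75)
black=lambda h,s,v:(v<45)
brown=lambda h,s,v:((h<9)|(h>172))&(s>100)&(v<170)
white=lambda h,s,v:(s<45)&(v>120)
red=lambda h,s,v:((h<8)|(h>172))&(s>150)
for n,a,b,f,z in [('bigw',(221,306),(366,148),lambda h,s,v:(v<100)&(s<120),.007),('drum',(235,262),(370,173),black,.017),('sleeve',(271,280),(338,164),brown,.017),('small',(329,152),(317,334),white,.006),('tray',(378,158),(249,322),red,.014)]:
    for g,c in((S,a),(D,b)):
        w=45 if n=='tray' else 20
        ce,st,_=blob(g,c,f,w); print(n,ce.round(1),st,cast(g,ce,z)[0].round(4))
# enlarged crops
def cr(g,c,w=40): u,v=c; return cv2.resize(g[0][v-w*3//4:v+w*3//4,u-w:u+w,::-1],(400,300),interpolation=cv2.INTER_CUBIC)
cv2.imwrite('pics/crop1.png',np.vstack([np.hstack([cr(D,(340,334)),cr(S,(324,190))]),np.hstack([cr(D,(310,232)),cr(S,(245,282))])]))
E
```

```text
bigw [220.6 306.5] [210 297  22  20 348] [ 0.495  -0.4179  0.007 ]
bigw [365.5 148.4] [359 143  14  12 125] [ 0.4934 -0.413   0.007 ]
drum [235.  261.2] [227 252  17  19 255] [ 0.4418 -0.2877  0.017 ]
drum [369.9 173. ] [364 167  12  13 132] [ 0.4403 -0.2835  0.017 ]
sleeve [271.9 285.1] [262 274  20  17 118] [ 0.5753 -0.3083  0.017 ]
sleeve [337.3 163.1] [331 156  14  16 118] [ 0.5628 -0.2904  0.017 ]
small [328.6 150.7] [324 148  10   6  39] [0.4082 0.3118 0.006 ]
small [316.5 334. ] [309 327  16  16 168] [0.4097 0.3111 0.006 ]
tray [376.9 158.3] [ 352  142   51   34 1120] [0.587  0.3378 0.014 ]
tray [247.8 322.3] [ 211  290   73   66 2790] [0.5852 0.3481 0.014 ]
```

View pics/crop1.png

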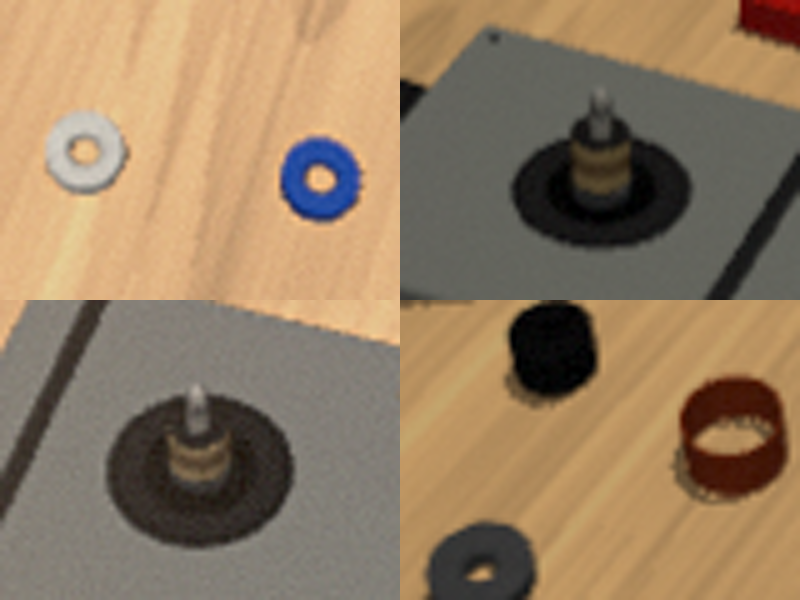

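The crop confirms it: the bright aluminium ring is at side (317,334), and the ring to its right is the blue look-alike. The worn drum is on the spindle, with the tip at scene (324,178) / side (309.4,219). Next I'll measure the spindle from both views.

Run:
```python
from m import *
S,D=load('scene0'),load('side0')
for z,a,b in[(.107,(324,178),(309.4,219)),(.032,(324.3,198.4),(309.5,236))]:
    print(z,cast(S,(a),z)[0].round(4),cast(D,b,z)[0].round(4))
# sleeve by ground hull: all brownish incl. dim
for g,c in((S,(271,280)),(D,(338,164))):
    ce,st,ct=blob(g,c,lambda h,s,v:((h<9)|(h>172))&(s>90)&(v<200),20); h=cv2.convexHull(ct); M=cv2.moments(h); ce=(M['m10']/M['m00'],M['m01']/M['m00']); print(ce,st,cast(g,ce,.017)[0])
# tray edges: table corners
p=np.vstack([cast(D,c,.028) for c in[(241,291),(284,321),(265,354),(213,329)]]);print(p.round(3))
# throat disc: dark blob centroid on table
for g,c in((S,(324,197)),(D,(310,236))):
    ce,st,ct=blob(g,c,lambda h,s,v:(v<70),30); e=cv2.fitEllipse(cv2.convexHull(ct)); print(st,e,cast(g,e[0],.032)[0])
```

```text
0.107 [0.5352 0.046  0.107 ] [0.5334 0.0446 0.107 ]
0.032 [0.5381 0.0409 0.032 ] [0.5328 0.0501 0.032 ]
(272.2943172179813, 282.6624257845632) [262 274  20  17 118] [ 0.57179987 -0.30131722  0.017     ]
(337.57953394123604, 163.45997973657546) [331 156  14  16 118] [ 0.56137544 -0.28897992  0.017     ]
[[0.639 0.281 0.028]
 [0.496 0.317 0.028]
 [0.505 0.409 0.028]
 [0.654 0.4   0.028]]
[306 180  37  30 658] ((323.8089294433594, 195.72467041015625), (29.065673828125, 34.899757385253906), 88.52522277832031) [0.53055886 0.0515758  0.032     ]
[292 221  37  30 738] ((309.6632995605469, 235.7236328125), (29.88495445251465, 36.5200080871582), 86.74683380126953) [0.53268922 0.04903019 0.032     ]
```

>>> {"op": "carry_out", "data": {
  "steps": [
    [0,0,0,24,-53,0,1],
    [0,0,0,24,-53,0,1],
    [0,0,0,24,-53,0,1],
    [0,0,0,24,-53,0,1],
    [0,0,0,24,-53,0,1],
    [0,0,0,24,-53,0,1],
    [0,0,0,24,-53,0,1],
    [0,0,0,24,-53,0,1],
    [0,0,0,24,-53,0,1],
    [0,0,0,24,-53,0,1],
    [0,0,0,24,-53,0,1],
    [0,0,0,24,-53,0,1]
  ],
  "squeeze": 15
}}

```text
time: 1.35
position: [0.4612, 0.0774, 0.2227]
tool_rot: [0.547, 3.093, -0.0]
ft_force: [0.3, 1.7, -0.1]
grip_width: 0.999
grip_force: 0.0
```

>>> {"op": "carry_out", "data": {
  "steps": [
    [0,0,0,0,-3.5,0,1],
    [0,0,0,0,-3.5,0,1],
    [0,0,0,0,-3.5,0,1]
  ]
}}

```text
time: 1.65
position: [0.4602, 0.0462, 0.2225]
tool_rot: [-0.543, -3.094, -0.001]
ft_force: [-0.4, 0.7, 0.0]
grip_width: 1.003
grip_force: 0.0
```

Run:
```python
from h import *
g=save('wrist','w1'); s=ctrl.get_state(); print(s['time'],s['position'],s['tool_rot'],s['joint_positions'])
```

```text
1.7 [0.46008063 0.04728487 0.22244585] [-5.39815072e-01 -3.09447592e+00 -1.09031415e-03] [-0.64397256 -0.10522801  0.45604408  1.90785327  0.04685557  1.32865068
  1.02401642]
```

View pics/w1.png

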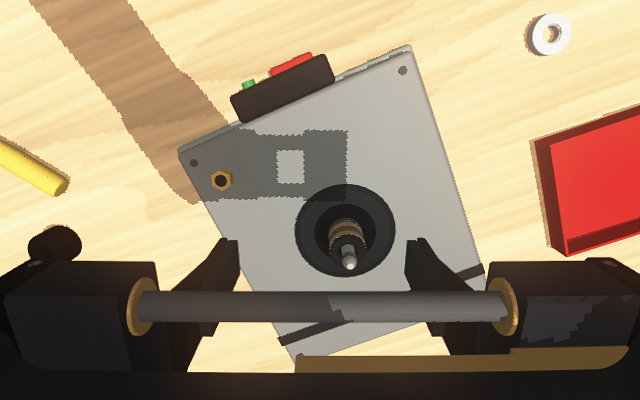

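The wrist view shows the spindle tip at about (350,265), the throat circle centred near (345,231), the small washer at (548,34) and the nut at (220,180). I'll cast these.

Run:
```python
from m import *
g=load('w1')
print(cast(g,(350,264),.106),cast(g,(345,231),.032))
ce,st,c=blob(g,(548,34),lambda h,s,v:(s<40)&(v>190),32); e=cv2.fitEllipse(c); print(ce,st,e,cast(g,e[0],.009))
p=g[0]; t=cv2.cvtColor(p,cv2.COLOR_RGB2GRAY)[255:272,340:360]; print(t)
b=cv2.cvtColor(p,cv2.COLOR_RGB2GRAY)
# throat ring outline
m=(b<75).astype(np.uint8); m[:170]=0; m[290:]=0; m[:,:290]=0; m[:,400:]=0
c=max(cv2.findContours(m,cv2.RETR_EXTERNAL,cv2.CHAIN_APPROX_NONE)[0],key=cv2.contourArea); h=cv2.convexHull(c)
P=cast(g,h[:,0],.032)[:,:2]; (x,y),r=cv2.minEnclosingCircle(P.astype(np.float32)); print('throat',x,y,r,P.mean(0),cv2.fitEllipse(h))
```

```text
[[0.53244814 0.04522153 0.106     ]] [[0.53204546 0.04565448 0.032     ]]
[551.60208167  33.27435282] [ 532   12   40   43 1080] ((551.5930786132812, 33.27775192260742), (36.3292236328125, 43.839054107666016), 30.392868041992188) [[0.40926752 0.31027133 0.009     ]]
[[ 30  32  60  58  58  52  67  65  58  66  70  64  65  60  75  62  39  38
   41  42]
 [ 29  30  42  49  48  53  63  88  99 100  95 101  94  69  53  62  45  37
   41  41]
 [ 35  33  45  46  61  86  95  96  99 101 105 105 107 108  83  86  60  38
   40  40]
 [ 36  37  44  65  89  92  95 103 108 111 116 116 115 111 107  84  58  42
   40  40]
 [ 43  41  57  84  93  95 101 110 117 118 123 125 124 122 115 106  77  47
   39  41]
 [ 41  44  74  88  95 101 108 117 126 127 132 135 134 130 123 116  85  49
   38  40]
 [ 41  40  66  85  95 106 115 123 133 137 142 144 144 139 131 126  96  54
   39  40]
 [ 42  40  75  92  95 106 117 128 141 146 150 153 154 148 140 131 100  56
   40  39]
 [ 43  40  67  87 100 107 122 132 147 157 174 172 166 155 146 133 100  54
   38  40]
 [ 42  41  54  81  99  98  99 135 182 216 222 224 210 175 150 134  89  44
   40  44]
 [ 40  41  40  71  95 110 105 185 221 220 218 221 223 196 157 130  71  39
   46  46]
 [ 39  36  35  48  84 105 129 206 223 219 217 221 222 203 157  92  48  44
   45  46]
 [ 47  47  44  38  50  87 111 202 224 219 219 224 223 187 107  51  42  45
   46  45]
 [ 48  45  46  45  44  54  93 158 209 221 220 225 207 118  42  43  45  46
   46  47]
 [ 48  46  46  46  46  44  39  40  90 159 142 124  72  38  43  45  45  47
   47  45]
 [ 46  45  45  45  46  46  43  43  40  36  36  38  41  43  46  46  47  46
   45  43]
 [ 45  46  46  46  45  46  46  45  45  46  46  44  45  44  46  44  42  40
   41  40]]
throat 0.5331277847290039 0.044608429074287415 0.05614597722887993 [0.53403057 0.04672937] ((344.5058898925781, 230.1382598876953), (92.9041748046875, 100.27851104736328), 82.66716766357422)
```

>>> {"op": "carry_out", "data": {
  "steps": [
    [0,0,0,7.3,-0.2,0,1],
    [0,0,0,7.3,-0.2,0,1],
    [0,0,0,7.3,-0.2,-5,1],
    [0,0,0,7.3,-0.2,-10,1],
    [0,0,0,7.3,-0.2,-14,1],
    [0,0,0,7.3,-0.2,-16,1],
    [0,0,0,7.3,-0.2,-17.3,1],
    [0,0,0,7.3,-0.2,-17.3,0.35],
    [0,0,0,7.3,-0.2,-17.3,0.35],
    [0,0,0,7.3,-0.2,-17.3,0.3],
    [0,0,0,7.3,-0.2,-17.3,0.3],
    [0,0,0,7.3,-0.2,-17.3,0.3]
  ],
  "squeeze": 15
}}

```text
time: 2.9
position: [0.534, 0.0447, 0.0506]
tool_rot: [0.54, 3.093, 0.002]
ft_force: [1.3, 0.0, -0.5]
grip_width: 0.631
grip_force: 0.0
```

Run:
```python
from h import *
s=ctrl.get_state(); print({k:np.round(v,4) for k,v in s.items()})
```

```text
{'time': np.float64(2.9), 'joint_positions': array([-0.5817,  0.2508,  0.5039,  1.9431, -0.1454,  0.9808,  1.215 ]), 'qd': array([ 0.0017,  0.0064, -0.0002,  0.0038,  0.0011, -0.0011,  0.0002]), 'joint_torque': array([-3.41000e-02, -3.58505e+01,  3.75890e+00, -2.62848e+01,
        1.27000e-02,  7.46000e-02, -1.20000e-03]), 'position': array([0.534 , 0.0447, 0.0506]), 'tool_rot': array([5.4010e-01, 3.0931e+00, 1.7000e-03]), 'ft_force': array([ 1.2632,  0.0016, -0.5342]), 'torque': array([-0.0335, -0.0118, -0.0113]), 'grip_force': np.float64(0.0), 'grip_width': np.float64(0.6312)}
```

>>> {"op": "carry_out", "data": {
  "steps": [
    [0,0,0,0,0,0,0.3],
    [0,0,0,0,0,0,0.3],
    [0,0,0,0,0,0,0.3],
    [0,0,0,0,0,0,0.3],
    [0,0,0,0,0,0,0.3],
    [0,0,0,0,0,2,0.3],
    [0,0,0,0,0,5,0.3],
    [0,0,0,0,0,9,0.3],
    [0,0,0,0,0,11.5,0.3],
    [0,0,0,0,0,11.5,0.3]
  ],
  "squeeze": 15
}}

```text
time: 3.9
position: [0.5357, 0.0444, 0.1683]
tool_rot: [0.54, 3.089, 0.004]
ft_force: [0.9, 0.3, -0.0]
grip_width: 0.41
grip_force: 15.0
```

>>> {"op": "carry_out", "data": {
  "steps": [
    [0,0,0,4.2,30.5,0,0.3],
    [0,0,0,4.2,30.5,0,0.3],
    [0,0,0,4.2,30.5,0,0.3],
    [0,0,0,4.2,30.5,0,0.3],
    [0,0,0,4.2,30.5,0,0.3],
    [0,0,0,4.2,30.5,0,0.3],
    [0,0,0,4.2,30.5,0,0.3],
    [0,0,0,4.2,30.5,0,0.3]
  ]
}}

```text
time: 4.7
position: [0.5737, 0.3515, 0.1619]
tool_rot: [-0.534, -3.093, 0.004]
ft_force: [-0.0, -0.9, -0.1]
grip_width: 0.406
grip_force: 15.0
```

Run:
```python
from m import *
w=save('wrist','w2'); D=save('side','d2'); S=save('scene','s2')
ce,st,c=blob(w,(320,200),lambda h,s,v:((h<8)|(h>172))&(s>150),400); print(st)
cv2.imwrite('pics/c2.png',np.hstack([cv2.resize(w[0],(400,250)),cv2.resize(D[0][200:400,100:420],(400,250))])[:,:,::-1])
```

```text
[  223   100   185   156 17226]
```

View pics/c2.png

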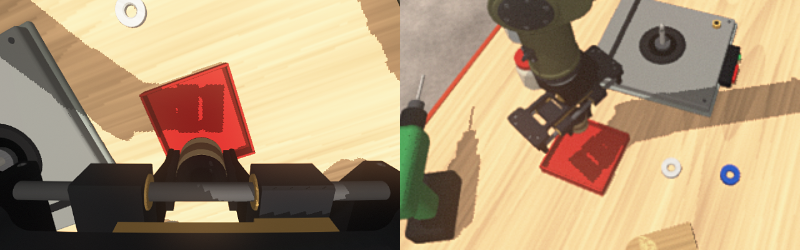

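The worn drum is in the grip and the spindle is bare. In the wrist view the tray's front corners are at about (224,154) and (365,102), with the right rim running down to (406,243).

Run:
```python
from m import *
w=load('w2')
P=cast(w,[(224,154),(365,102),(406,243)],.028); print(P.round(4))
a,b,c=P[:,:2]; d=(b-a)/np.linalg.norm(b-a); n=np.array([d[1],-d[0]]); print(np.linalg.norm(b-a),d,n,(a+b)/2+n*.07,(a+b)/2-n*.07)
# small washer
ce,st,ct=blob(w,(208,20),lambda h,s,v:(s<40)&(v>180),32); print(st,cast(w,ce,.009),cast(w,ce,.006))
# spindle top from side
D=load('d2'); u=D[0][215:240,298:322].max(2); print(u)
```

```text
[[0.5169 0.2792 0.028 ]
 [0.5164 0.4077 0.028 ]
 [0.6517 0.4055 0.028 ]]
0.1284188330124304 [-0.00341514  0.99999417] [0.99999417 0.00341514] [0.58666532 0.34368999] [0.44666614 0.34321187]
[ 184    0   49   43 1433] [[0.41007375 0.30704484 0.009     ]] [[0.40927662 0.30636664 0.006     ]]
[[160 159 162 160 159 161 158 162 162 160 164 163 161 165 163 162 165 164
  159 163 160 162 159 158]
 [160 161 160 162 161 158 162 163 160 157 162 160 159 158 160 160 162 158
  163 162 160 162 162 164]
 [157 160 162 158 161 158 159 158 159 159 161 159 159 157 157 163 163 166
  158 160 164 161 157 158]
 [158 167 159 159 161 159 161 161 164 160 164 167 156 160 161 165 161 159
  160 159 159 161 165 160]
 [158 160 163 160 163 158 165 160 166 159 190 200 152 153 160 165 164 163
  159 160 162 162 164 162]
 [159 159 163 160 161 162 163 162 158 145 196 212 176 134 157 166 159 162
  164 167 163 165 160 161]
 [161 162 164 161 163 157 117  83  87 118 177 186 155  99  66  74  83 125
  132 154 165 166 163 162]
 [162 163 163 118 109  79  65  58  57  92 151 155 141  92  62  51  50  58
   56  77 127 159 164 162]
 
[... 1016 characters left out ...]
49  49  33  45  60  98 105  97 100 140 143 133 116  83  99 105 107
   63  39  40  42  43  55]
 [ 64  43  56  43  49  69  98 101  99 102 134 139 133 104  96  97 109 103
   58  38  45  44  45  56]
 [ 60  50  47  48  44  49  97  97 104 100 108 123 118 103 102 107 103  92
   55  44  52  50  41  48]
 [ 54  49  43  49  49  49  97 103  99 101 100 101 102 100  97 105 105  75
   49  41  41  43  43  52]
 [ 58  53  50  49  47  41  66  90 101 103 100 103 102  99 103  97  84  65
   49  40  43  40  48  59]
 [ 63  56  49  43  54  48  54  69  77  99  98  97  95  96  92  75  64  50
   47  45  46  42  46  67]
 [ 68  63  56  48  49  44  43  52  74  74  66  73  76  73  72  66  50  45
   50  46  39  44  51  58]]
```

>>> {"op": "carry_out", "data": {
  "steps": [
    [0,0,0,1.1,-0.4,-5,0.3],
    [0,0,0,1.1,-0.4,-10,0.3],
    [0,0,0,1.1,-0.4,-13,0.3],
    [0,0,0,1.1,-0.4,-14.7,0.3],
    [0,0,0,1.1,-0.4,-14.7,0.3],
    [0,0,0,1.1,-0.4,-14.7,0.55],
    [0,0,0,1.1,-0.4,-14.7,0.55],
    [0,0,0,1.1,-0.4,-14.7,0.55],
    [0,0,0,1.1,-0.4,-11,0.55],
    [0,0,0,1.1,-0.4,-6,0.6],
    [0,0,0,1.1,-0.4,-1,1],
    [0,0,0,1.1,-0.4,3.5,1]
  ]
}}

```text
time: 6.05
position: [0.5869, 0.3458, 0.2039]
tool_rot: [0.54, 3.092, 0.004]
ft_force: [-0.0, 0.4, 0.1]
grip_width: 0.702
grip_force: 0.0
```

>>> {"op": "carry_out", "data": {
  "steps": [
    [0,0,0,-7,-55,0,1],
    [0,0,0,-7,-55,0,1],
    [0,0,0,-7,-55,0,1],
    [0,0,0,-7,-55,0,1],
    [0,0,0,-7,-55,0,1],
    [0,0,0,-7,-55,0,1],
    [0,0,0,-7,-55,0,1],
    [0,0,0,-7,-55,0,1],
    [0,0,0,-7,-55,0,1],
    [0,0,0,-7,-55,0,1],
    [0,0,0,-7,-55,0,1],
    [0,0,0,-7,-55,0,1]
  ]
}}

```text
time: 7.25
position: [0.5141, -0.2133, 0.2016]
tool_rot: [0.558, 3.088, -0.005]
ft_force: [-0.0, -0.5, 0.2]
grip_width: 0.995
grip_force: 0.0
```

>>> {"op": "carry_out", "data": {
  "steps": [
    [0,0,0,-6,-20,0,1],
    [0,0,0,-6,-20,0,1],
    [0,0,0,-6,-20,0,1],
    [0,0,0,-6,-20,0,1],
    [0,0,0,-6,-20,0,1],
    [0,0,0,-6,-20,0,1]
  ]
}}

```text
time: 7.85
position: [0.4551, -0.4067, 0.2005]
tool_rot: [0.547, 3.092, -0.002]
ft_force: [0.1, -0.1, 0.3]
grip_width: 0.997
grip_force: 0.0
```

Run:
```python
from m import *
w=save('wrist','w3'); D=save('side','d3'); s=ctrl.get_state(); print(s['position'],s['time'],s['joint_positions'].round(2))
cv2.imwrite('pics/c3.png',np.hstack([cv2.resize(w[0],(480,300)),cv2.resize(D[0][220:380,180:340],(300,300))])[:,:,::-1])
```

```text
[ 0.45762232 -0.40282472  0.19987682] 7.95 [ 0.01  0.31  0.82  1.61 -0.24  1.32  2.1 ]
```

View pics/c3.png

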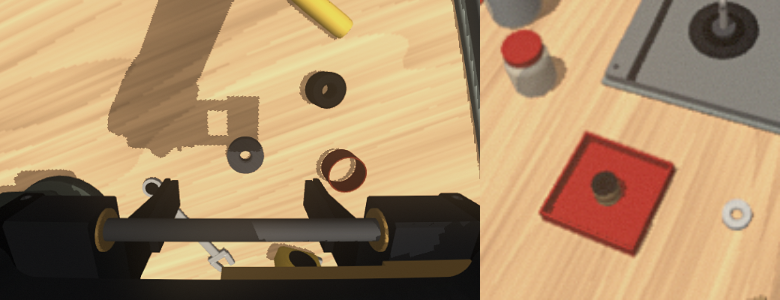

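The worn drum stands in the tray. In full wrist pixels the big washer is at (327,207), the drum at (435,120) and the sleeve at (460,227).

Run:
```python
from m import *
g=load('w3')
for n,c,f,z in[('big',(327,207),lambda h,s,v:(v<120)&(s<90),.007),('drum',(435,120),lambda h,s,v:(v<65),.017),('sleeve',(460,227),lambda h,s,v:((h<9)|(h>172))&(s>110)&(v<170),.017)]:
    ce,st,ct=blob(g,c,f,40); h=cv2.convexHull(ct); M=cv2.moments(h); ce=np.array([M['m10'],M['m01']])/M['m00']; P=cast(g,ce,z)[0]
    print(n,ce.round(1),st,P.round(4), [ (np.ptp(cast(g,h[:,0],zz)[:,:2],axis=0)).round(3) for zz in (0,2*z)])
b=cv2.cvtColor(g[0],cv2.COLOR_RGB2GRAY)
# hole centre of washer & drum
for c,z in(((327,207),.014),((435,120),.034)): pass
cv2.imwrite('pics/c4.png',cv2.resize(g[0][60:280,280:520,::-1],None,fx=2.5,fy=2.5))
```

```text
big [326.8 206.3] [ 303  182   49   49 1738] [ 0.4941 -0.4172  0.007 ] [array([0.057, 0.054]), array([0.055, 0.052])]
drum [433.8 119.1] [ 407   96   54   49 1995] [ 0.4415 -0.2862  0.017 ] [array([0.052, 0.054]), array([0.047, 0.049])]
sleeve [462.6 232.1] [437 209  52  47 266] [ 0.5699 -0.287   0.017 ] [array([0.058, 0.059]), array([0.053, 0.053])]
```

View pics/c4.png

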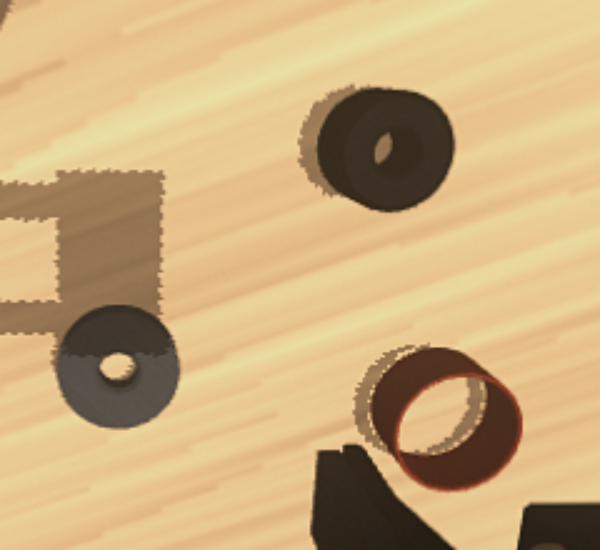

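>>> {"op": "carry_out", "data": {
  "steps": [
    [0,0,0,3.8,-1.3,-3,1],
    [0,0,0,3.8,-1.3,-8,1],
    [0,0,0,3.8,-1.3,-13,1],
    [0,0,0,3.8,-1.3,-17,1],
    [0,0,0,3.8,-1.3,-19,1],
    [0,0,0,3.8,-1.3,-19.7,0.8],
    [0,0,0,3.8,-1.3,-19.7,0.45],
    [0,0,0,3.8,-1.3,-19.7,0.45],
    [0,0,0,3.8,-1.3,-19.7,0.45],
    [0,0,0,3.8,-1.3,-19.7,0.45],
    [0,0,0,3.8,-1.3,-19.7,0.45],
    [0,0,0,3.8,-1.3,-19.7,0.45]
  ],
  "squeeze": 30
}}

```text
time: 9.15
position: [0.4953, -0.417, 0.0033]
tool_rot: [0.539, 3.093, 0.001]
ft_force: [0.9, 1.7, 4.1]
grip_width: 0.583
grip_force: 29.9
```

>>> {"op": "carry_out", "data": {
  "steps": [
    [0,0,0,0,0,0,0.45],
    [0,0,0,0,0,2,0.45],
    [0,0,0,0,0,6,0.45],
    [0,0,0,0,0,11,0.45],
    [0,0,0,0,0,15,0.45],
    [0,0,0,0,0,17,0.45],
    [0,0,0,0,0,17,0.45]
  ]
}}

```text
time: 9.85
position: [0.4951, -0.4194, 0.1756]
tool_rot: [0.541, 3.09, -0.004]
ft_force: [0.2, 0.1, -1.5]
grip_width: 0.582
grip_force: 29.9
```

Run:
```python
from m import *
s=ctrl.get_state(); print(s['position'],s['ft_force'],s['grip_force']); w=save('wrist','w5')
p=cv2.cvtColor(w[0],cv2.COLOR_RGB2HSV)
print(proj(w,[[*s['position'][:2],s['position'][2]+z] for z in(-.003,.004,.011)]))
sc=load('w3')
print(cast(sc,[(464,232.8)],.034),cast(sc,[(458.6,227.8)],.017))
cv2.imwrite('pics/c5.png',cv2.resize(w[0][160:360,200:440,::-1],None,fx=2.5,fy=2.5))
```

```text
[ 0.49510413 -0.41942112  0.17558414] [ 0.22353806  0.07725473 -1.51489968] 29.923541690659476
[[325.27312753 253.6030276 ]
 [325.38352941 259.94667049]
 [325.5024261  266.78170349]]
[[ 0.56160169 -0.29028472  0.034     ]] [[ 0.56336796 -0.28993951  0.017     ]]
```

View pics/c5.png

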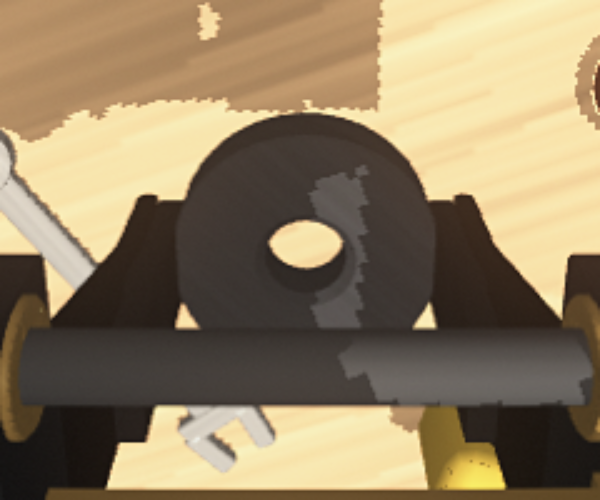

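>>> {"op": "carry_out", "data": {
  "steps": [
    [0,0,0,9.5,46.3,0,0.45],
    [0,0,0,9.5,46.3,0,0.45],
    [0,0,0,9.5,46.3,0,0.45],
    [0,0,0,9.5,46.3,0,0.45],
    [0,0,0,9.5,46.3,0,0.45],
    [0,0,0,9.5,46.3,0,0.45],
    [0,0,0,9.5,46.3,0,0.45],
    [0,0,0,9.5,46.3,0,0.45],
    [0,0,0,9.5,46.3,0,0.45],
    [0,0,0,9.5,46.3,0,0.45],
    [0,0,0,9.5,46.3,0,0.45],
    [0,0,0,9.5,46.3,0,0.45]
  ]
}}

```text
time: 11.1
position: [0.5879, 0.0453, 0.17]
tool_rot: [-0.538, -3.091, 0.004]
ft_force: [-0.4, -0.3, -3.3]
grip_width: 0.582
grip_force: 29.9
```

>>> {"op": "carry_out", "data": {
  "steps": [
    [0,0,0,0,0,-4,0.45],
    [0,0,0,0,0,-7.7,0.45],
    [0,0,0,0,0,-7.7,0.45],
    [0,0,0,0,0,-7.7,0.45],
    [0,0,0,0,0,-7.7,0.45]
  ]
}}

```text
time: 11.6
position: [0.5907, 0.0444, 0.0975]
tool_rot: [0.542, 3.091, 0.001]
ft_force: [0.1, 0.2, -0.8]
grip_width: 0.582
grip_force: 29.9
```

Run:
```python
from m import *
s=ctrl.get_state(); print(s['position'],s['ft_force'],s['grip_force']); w=save('wrist','w6')
print(proj(w,[[.5335,.0455,.108],[.589,.046,.107]]))
cv2.imwrite('pics/c6.png',cv2.resize(w[0][80:320,200:440,::-1],None,fx=2.5,fy=2.5))
```

```text
[0.59069556 0.04444956 0.09749086] [ 0.06759221  0.22969594 -0.7564884 ] 29.92362650067662
[[284.3393563  158.20742821]
 [327.321593   261.41422635]]
```

View pics/c6.png

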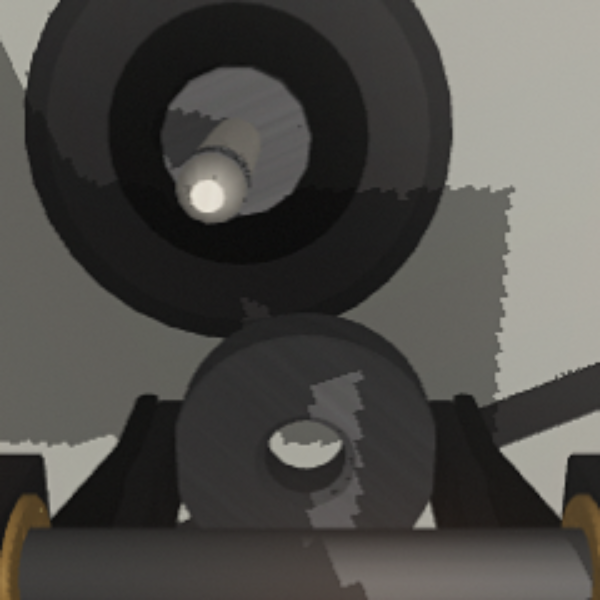

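The wrist view shows the spindle tip at (282.8,158.4) and the bore of the held washer at (322.7,262.2).

Run:
```python
from m import *
w=load('w6'); a=cast(w,(282.8,158.4),.108); b=cast(w,(322.7,262.2),.1083); print(a,b,a-b, b-[.5907,.0444,.1083])
```

```text
[[0.53334566 0.04482266 0.108     ]] [[0.58795964 0.04393817 0.1083    ]] [[-0.05461398  0.00088449 -0.0003    ]] [[-2.74036003e-03 -4.61832802e-04  1.38777878e-17]]
```

>>> {"op": "carry_out", "data": {
  "steps": [
    [0,0,0,0,0,2.9,0.45],
    [0,0,0,0,0,2.9,0.45],
    [0,0,0,-2.5,-0.05,2.9,0.45],
    [0,0,0,-5.3,-0.05,2.9,0.45],
    [0,0,0,-5.3,-0.05,2.9,0.45],
    [0,0,0,-5.3,-0.05,2.9,0.45],
    [0,0,0,-5.3,-0.05,2.9,0.45]
  ]
}}

```text
time: 12.35
position: [0.5376, 0.0451, 0.1254]
tool_rot: [0.54, 3.092, 0.001]
ft_force: [1.0, 0.6, -1.9]
grip_width: 0.584
grip_force: 29.9
```

>>> {"op": "carry_out", "data": {
  "steps": [
    [0,0,0,0,0,0,0.45],
    [0,0,0,0,0,0,0.45]
  ]
}}

```text
time: 12.55
position: [0.537, 0.0449, 0.1246]
tool_rot: [0.541, 3.094, -0.001]
ft_force: [-0.1, 0.2, -2.2]
grip_width: 0.577
grip_force: 29.9
```

>>> {"op": "carry_out", "data": {
  "steps": [
    [0,0,0,-0.1,0,-0.8,0.45],
    [0,0,0,-0.1,0,-1.7,0.45],
    [0,0,0,-0.1,0,-2.5,0.45],
    [0,0,0,-0.1,0,-3.2,0.45],
    [0,0,0,-0.1,0,-3.2,0.45]
  ]
}}

```text
time: 13.05
position: [0.5343, 0.0449, 0.091]
tool_rot: [-0.54, -3.092, 0.002]
ft_force: [-0.3, -0.5, -1.7]
grip_width: 0.584
grip_force: 29.9
```

>>> {"op": "carry_out", "data": {
  "steps": [
    [0,0,0,0,0,-1.5,0.45],
    [0,0,0,0,0,-3,0.45],
    [0,0,0,0,0,-4.2,0.45],
    [0,0,0,0,0,-4.7,0.45],
    [0,0,0,0,0,-4.7,0.45],
    [0,0,0,0,0,-4.7,0.9],
    [0,0,0,0,0,-4.7,0.9],
    [0,0,0,0,0,-4.7,0.9],
    [0,0,0,0,0,-4.7,0.9]
  ]
}}

```text
time: 13.95
position: [0.5355, 0.0451, 0.0457]
tool_rot: [0.54, 3.094, 0.0]
ft_force: [0.7, -0.1, -0.2]
grip_width: 0.847
grip_force: 0.0
```

>>> {"op": "carry_out", "data": {
  "steps": [
    [0,0,0,0,0,-2,1],
    [0,0,0,0,0,3,1],
    [0,0,0,0,0,8,1],
    [0,0,0,-9,-5,10.7,1],
    [0,0,0,-9,-5,10.7,1],
    [0,0,0,-9,-5,10.7,1]
  ]
}}

```text
time: 14.55
position: [0.4427, -0.0074, 0.1541]
tool_rot: [0.546, 3.093, 0.007]
ft_force: [0.2, -0.3, 0.1]
grip_width: 0.999
grip_force: 0.0
```

>>> {"op": "carry_out", "data": {
  "steps": [
    [0,0,0,-0.4,-28.1,0,1],
    [0,0,0,-0.4,-28.1,0,1],
    [0,0,0,-0.4,-28.1,0,1],
    [0,0,0,-0.4,-28.1,0,1],
    [0,0,0,-0.4,-28.1,0,1],
    [0,0,0,-0.4,-28.1,0,1],
    [0,0,0,-0.4,-28.1,-2,1],
    [0,0,0,-0.4,-28.1,-6,1]
  ],
  "squeeze": 20
}}

```text
time: 15.35
position: [0.4439, -0.2889, 0.0943]
tool_rot: [0.543, 3.088, -0.003]
ft_force: [1.4, 0.7, 0.1]
grip_width: 1.001
grip_force: 0.0
```

Run:
```python
from m import *
s=ctrl.get_state(); print(s['time'],s['position'],s['ft_force']); w=save('wrist','w7'); D=save('side','d7'); S=save('scene','s7')
cv2.imwrite('pics/c7.png',np.vstack([np.hstack([cv2.resize(w[0],(480,300)),cv2.resize(D[0][212:252,288:330],(300,300))]),np.hstack([cv2.resize(S[0][170:215,300:360],(480,300)),cv2.resize(D[0][140:200,300:360],(300,300))])])[:,:,::-1])
```

```text
15.35 [ 0.44388556 -0.28887656  0.09426728] [1.42867023 0.73025549 0.10271075]
```

View pics/c7.png

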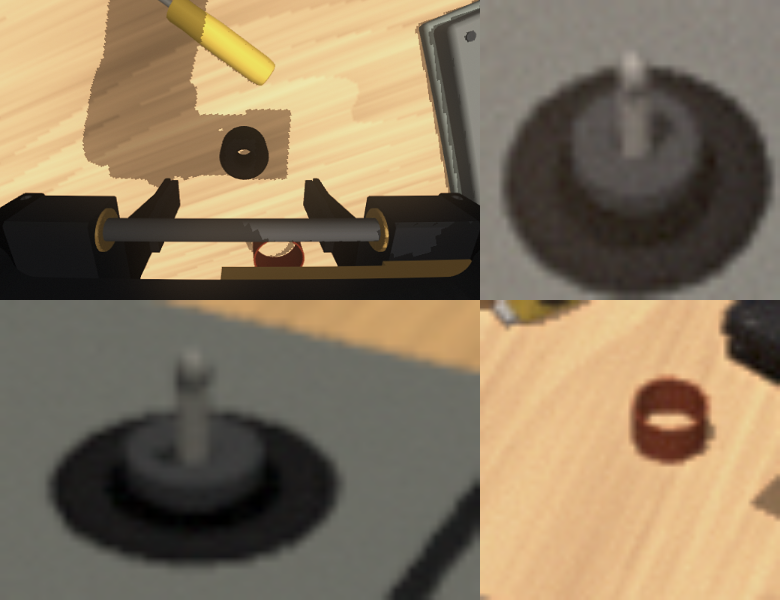

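The big washer sits flat on the flange around the spindle, and the drum lies centred between the open fingers at wrist (325,203). I'll descend and grasp it.

>>> {"op": "carry_out", "data": {
  "steps": [
    [0,0,0,0,0,-4,1],
    [0,0,0,0,0,-7.5,1],
    [0,0,0,0,0,-8.9,1],
    [0,0,0,0,0,-8.9,0.4],
    [0,0,0,0,0,-8.9,0.4],
    [0,0,0,0,0,-8.9,0.4],
    [0,0,0,0,0,-8.9,0.4],
    [0,0,0,0,0,-8.9,0.4],
    [0,0,0,0,0,-8.9,0.4],
    [0,0,0,0,0,-8.9,0.4],
    [0,0,0,0,0,-8.9,0.4],
    [0,0,0,0,0,-8.9,0.4]
  ],
  "squeeze": 20
}}

```text
time: 16.7
position: [0.4417, -0.286, 0.004]
tool_rot: [0.54, 3.094, 0.001]
ft_force: [-1.3, 1.2, 5.3]
grip_width: 0.519
grip_force: 20.0
```

>>> {"op": "carry_out", "data": {
  "steps": [
    [0,0,0,0,0,2,0.4],
    [0,0,0,0,0,6,0.4],
    [0,0,0,0,0,11,0.4],
    [0,0,0,0,0,15,0.4],
    [0,0,0,0,0,16,0.4]
  ]
}}

```text
time: 17.2
position: [0.4433, -0.2876, 0.1675]
tool_rot: [0.54, 3.088, -0.001]
ft_force: [-0.5, -0.7, -1.0]
grip_width: 0.515
grip_force: 20.0
```

>>> {"op": "carry_out", "data": {
  "steps": [
    [0,0,0,14.8,33.1,0,0.4],
    [0,0,0,14.8,33.1,0,0.4],
    [0,0,0,14.8,33.1,0,0.4],
    [0,0,0,14.8,33.1,0,0.4],
    [0,0,0,14.8,33.1,0,0.4],
    [0,0,0,14.8,33.1,0,0.4],
    [0,0,0,14.8,33.1,0,0.4],
    [0,0,0,14.8,33.1,0,0.4],
    [0,0,0,14.8,33.1,-4,0.4],
    [0,0,0,14.8,33.1,-7,0.4],
    [0,0,0,14.8,33.1,-7,0.4],
    [0,0,0,14.8,33.1,-7,0.4]
  ]
}}

```text
time: 18.4
position: [0.5887, 0.0443, 0.093]
tool_rot: [-0.541, -3.093, 0.002]
ft_force: [0.8, 0.4, 0.2]
grip_width: 0.516
grip_force: 20.0
```

Run:
```python
from m import *
s=ctrl.get_state(); print(s['time'],s['position'],s['ft_force'],s['grip_width']); w=save('wrist','w8')
cv2.imwrite('pics/c8.png',cv2.resize(w[0][80:320,200:440,::-1],None,fx=2.5,fy=2.5))
```

```text
18.4 [0.58866634 0.04430283 0.09296849] [0.77029033 0.42782389 0.18753651] 0.5158784844822424
```

View pics/c8.png

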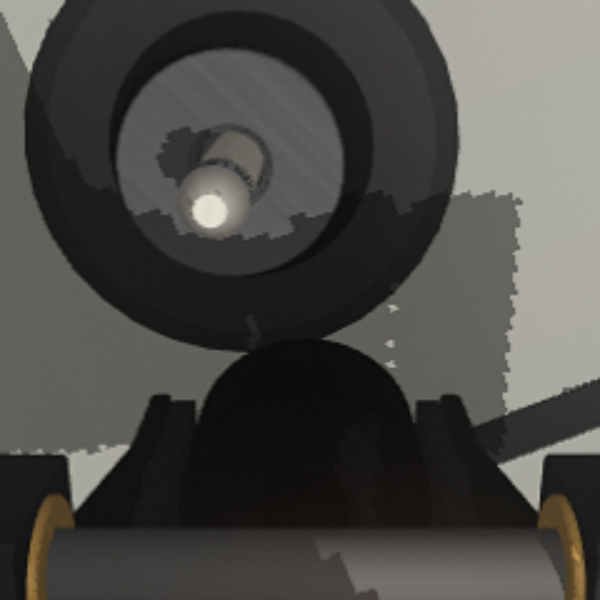

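Run:
```python
from m import *
w=load('w8'); s=ctrl.get_state(); p=np.array([.5887,.0443])
tx=R.from_rotvec([.54,3.093,0]).as_matrix()[:2,0]; print('tool x',tx)
tip=cast(w,(284,164.4),.108)[0]; print('tip',tip)
b=cv2.cvtColor(w[0],cv2.COLOR_RGB2GRAY).astype(float)
print(b[205:235,320].round())
for z,r in((.089,.0203),(.0915,.0228)):
    q=cast(w,(320,215.2),z)[0][:2]; c=q-tx*r; print(z,q,c,'off along tx',(c-p)@tx, 'perp',(c-p)@[-tx[1],tx[0]])
print(s['position'])
```

```text
tool x [-0.94083984  0.33884692]
tip [0.53337502 0.04489881 0.108     ]
[25. 25. 24. 24. 23. 21. 21. 20. 20. 22. 15. 12. 12. 14. 14. 14. 13. 14.
 13. 14. 13. 11. 12. 12. 12. 12. 12. 12. 12. 13.]
0.089 [0.56757471 0.04900376] [0.58667376 0.04212517] off along tx 0.0011694348363546023 perp 0.002732755351181388
0.0915 [0.56669553 0.04934019] [0.58814668 0.04161448] off along tx -0.0003893924123825051 perp 0.0027141400806126197
[0.58981634 0.0443939  0.09432525]
```

>>> {"op": "carry_out", "data": {
  "steps": [
    [0,0,0,0,0,3.1,0.4],
    [0,0,0,0,0,3.1,0.4],
    [0,0,0,-2.5,0.1,3.1,0.4],
    [0,0,0,-5.5,0.1,3.1,0.4],
    [0,0,0,-5.5,0.1,3.1,0.4],
    [0,0,0,-5.5,0.1,3.1,0.4],
    [0,0,0,-5.5,0.1,3.1,0.4],
    [0,0,0,-5.5,0.1,3.1,0.4],
    [0,0,0,-5.5,0.1,2.4,0.4],
    [0,0,0,-5.5,0.1,1.6,0.4],
    [0,0,0,-5.5,0.1,0.8,0.4],
    [0,0,0,-5.5,0.1,0.8,0.4]
  ]
}}

```text
time: 19.65
position: [0.5331, 0.0457, 0.0998]
tool_rot: [-0.54, -3.092, 0.003]
ft_force: [-0.2, 0.2, -0.1]
grip_width: 0.519
grip_force: 20.0
```

>>> {"op": "carry_out", "data": {
  "steps": [
    [0,0,0,0,0,-1.2,0.4],
    [0,0,0,0,0,-2.4,0.4],
    [0,0,0,0,0,-3.4,0.4],
    [0,0,0,0,0,-4,0.4],
    [0,0,0,0,0,-4.1,0.4],
    [0,0,0,0,0,-4.1,0.4]
  ]
}}

```text
time: 20.25
position: [0.5343, 0.0459, 0.0603]
tool_rot: [-0.541, -3.095, 0.0]
ft_force: [0.3, -0.4, -0.6]
grip_width: 0.52
grip_force: 20.0
```

>>> {"op": "carry_out", "data": {
  "steps": [
    [0,0,0,0,0,0,0.8],
    [0,0,0,0,0,0,0.8],
    [0,0,0,0,0,0,0.8],
    [0,0,0,0,0,0,0.8],
    [0,0,0,0,0,3,0.9],
    [0,0,0,0,0,8,1],
    [0,0,0,0,0,12.9,1],
    [0,0,0,0,0,12.9,1]
  ]
}}

```text
time: 21.05
position: [0.5387, 0.0461, 0.1964]
tool_rot: [0.539, 3.084, 0.009]
ft_force: [0.2, -0.3, 0.1]
grip_width: 0.985
grip_force: 0.0
```

>>> {"op": "carry_out", "data": {
  "steps": [
    [0,0,0,-1.4,-33.5,0,1],
    [0,0,0,-1.4,-33.5,0,1],
    [0,0,0,-1.4,-33.5,0,1],
    [0,0,0,-1.4,-33.5,0,1],
    [0,0,0,-1.4,-33.5,0,1],
    [0,0,0,-1.4,-33.5,0,1],
    [0,0,0,-1.4,-33.5,0,1],
    [0,0,0,-1.4,-33.5,0,1],
    [0,0,0,-1.4,-33.5,0,1]
  ]
}}

```text
time: 21.95
position: [0.5197, -0.2898, 0.1892]
tool_rot: [-0.544, -3.093, -0.0]
ft_force: [0.8, -0.1, -0.4]
grip_width: 1.0
grip_force: 0.0
```

Run:
```python
from m import *
s=ctrl.get_state(); print(s['time'],s['position']); w=save('wrist','w9'); D=save('side','d9'); S=save('scene','s9')
f=lambda h,s,v:((h<9)|(h>172))&(s>110)&(v<200)
u,v=proj(w,[[.5635,-.289,.017]])[0].astype(int); print(u,v)
m=f(*[cv2.cvtColor(w[0],cv2.COLOR_RGB2HSV)[...,i].astype(int) for i in range(3)]).astype(np.uint8); W=np.zeros_like(m); W[v-45:v+45,u-45:u+45]=1; m*=W
P=np.argwhere(m)[:,::-1]; h=cv2.convexHull(P.astype(np.int32)); M=cv2.moments(h); ce=np.array([M['m10'],M['m01']])/M['m00']
print(len(P),P.min(0),P.max(0),ce,cast(w,ce,.017),np.ptp(cast(w,h[:,0],.017),axis=0))
# drum on the spindle: dark blob columns, side & scene
for g in(D,S): print([proj(g,[[.5337,.0457,z]])[0].round(1) for z in(.108,.09,.056,.042)])
g=D; print(cv2.cvtColor(D[0],cv2.COLOR_RGB2GRAY)[216:240:1,296:324:2])
```

```text
21.95 [ 0.51973904 -0.28977973  0.18920802]
338 214
265 [310 187] [363 243] [337.01494278 216.13966033] [[ 0.56501295 -0.29139926  0.017     ]] [0.06089127 0.05539211 0.        ]
[array([309.1, 219. ]), array([309.3, 222.9]), array([309.6, 230. ]), array([309.7, 232.8])]
[array([323.5, 177.6]), array([323.6, 182.4]), array([323.7, 191.1]), array([323.8, 194.6])]
[[135 132 133 134 133 137 136 135 138 132 139 137 132 132]
 [134 136 136 132 140 134 131 132 138 136 133 135 136 131]
 [132 135 134 138 133  92  67  63 100 137 139 131 132 134]
 [140 137 134 142  88  37 107  84  42 101 140 133 135 137]
 [135 138 134 138  57  37 163 151  39  44 130 135 135 135]
 [135 130 142  95  41  42 150 132  38  34  81 138 135 133]
 [134 136 140  55  43  43 129 118  41  35  40 106 135 138]
 [138 134  88  42  46  37 112 103  39  40  35  49  83 137]
 [136  95  53  40  44  42  91  79  42  35  39  50  43 101]
 [100  50  49  44  48  39  92  98  48  38  39  46  45  46]
 [ 63  51  56  44  50  42  50  68  34  37  31  51  46  37]
 [ 50  50  51  46  38  38  43  37  38  35  38  54  52  46]
 [ 48  52  54  43  42  32  42  40  38  37  42  50  51  45]
 [ 52  59  62  54  43  47  41  35  42  42  46  52  43  50]
 [ 49  65  57  46  39  36  44  42  38  39  36  46  45  46]
 [ 55  54  49  53  39  48  41  43  40  39  36  49  53  44]
 [ 56  52  47  55  31  34  41  40  40  40  38  55  30  51]
 [ 56  50  39  65  41  42  43  38  35  35  56  59  34  46]
 [ 54  58  41  84  45  36  35  29  33  45  79  46  36  51]
 [ 58  43  38  75  69  50  39  39  46  77  68  38  29  45]
 [ 52  50  37  61  84  70  51  49  81  81  56  37  37  49]
 [ 53  50  41  45  61  77  80  83  72  60  51  36  26  51]
 [ 57  56  38  34  61  67  69  62  66  55  41  36  33  47]
 [ 46  53  42  34  48  61  61  60  57  40  29  36  48  50]]
```

>>> {"op": "carry_out", "data": {
  "steps": [
    [0,0,0,4.4,0,-3,1],
    [0,0,0,4.4,0,-8,1],
    [0,0,0,4.4,0,-12,1],
    [0,0,0,4.4,0,-16,1],
    [0,0,0,4.4,0,-18,1],
    [0,0,0,4.4,0,-18.6,1],
    [0,0,0,4.4,0,-18.6,0.5],
    [0,0,0,4.4,0,-18.6,0.5],
    [0,0,0,4.4,0,-18.6,0.5],
    [0,0,0,4.4,0,-18.6,0.5],
    [0,0,0,4.4,0,-18.6,0.5],
    [0,0,0,4.4,0,-18.6,0.5]
  ],
  "squeeze": 10
}}

```text
time: 23.3
position: [0.5648, -0.2891, 0.0042]
tool_rot: [0.54, 3.094, 0.0]
ft_force: [-0.1, -0.1, 2.7]
grip_width: 0.607
grip_force: 10.0
```

>>> {"op": "carry_out", "data": {
  "steps": [
    [0,0,0,0,0,0,0.5],
    [0,0,0,0,0,0,0.5],
    [0,0,0,0,0,2,0.5],
    [0,0,0,0,0,6,0.5],
    [0,0,0,0,0,11,0.5],
    [0,0,0,0,0,15,0.5],
    [0,0,0,0,0,16,0.5],
    [0,0,0,0,0,16,0.5]
  ]
}}

```text
time: 24.1
position: [0.5651, -0.2895, 0.1651]
tool_rot: [0.54, 3.092, -0.0]
ft_force: [0.7, -0.4, -0.3]
grip_width: 0.607
grip_force: 10.0
```

Run:
```python
from m import *
s=ctrl.get_state(); print(s['time'],s['position'],s['grip_width'],s['grip_force'],s['ft_force']); w=save('wrist','w10')
H=cv2.cvtColor(w[0],cv2.COLOR_RGB2HSV).astype(int)
m=(((H[...,0]<9)|(H[...,0]>172))&(H[...,1]>110)&(H[...,2]<220)).astype(np.uint8); m[:, :220]=0; m[:,430:]=0; m[:150]=0; m[300:]=0
P=np.argwhere(m)[:,::-1]; print(len(P),P.min(0),P.max(0))
for v in range(P[:,1].min(),P[:,1].max(),6): r=P[P[:,1]==v][:,0]; print(v,r.min(),r.max(),len(r))
p=s['position']; tx=R.from_rotvec(s['tool_rot']).as_matrix()[:3,0]
u=np.median(P[P[:,1]==P[:,1].min()][:,0]); q=cast(w,(u,P[:,1].min()),p[2]-.004)[0]; print(u,q,(q-p)@tx)
```

```text
24.1 [ 0.56513456 -0.28954096  0.16512443] 0.6074297682920109 10.000008755514358 [ 0.74144198 -0.42933569 -0.25954495]
1103 [261 202] [382 290]
202 315 329 12
208 317 326 2
214 288 330 7
220 282 313 2
226 278 327 15
232 275 349 21
238 284 360 14
244 276 367 10
250 271 373 10
256 267 376 9
262 265 379 9
268 263 381 10
274 262 382 11
280 261 382 15
286 261 382 24
322.0 [ 0.53764424 -0.28144388  0.16112443] 0.0286201012621617
```

>>> {"op": "carry_out", "data": {
  "steps": [
    [0,0,0,-2.95,33.5,0,0.5],
    [0,0,0,-2.95,33.5,0,0.5],
    [0,0,0,-2.95,33.5,0,0.5],
    [0,0,0,-2.95,33.5,0,0.5],
    [0,0,0,-2.95,33.5,0,0.5],
    [0,0,0,-2.95,33.5,0,0.5],
    [0,0,0,-2.95,33.5,0,0.5],
    [0,0,0,-2.95,33.5,0,0.5],
    [0,0,0,-2.95,33.5,0,0.5],
    [0,0,0,-2.95,33.5,-2,0.5],
    [0,0,0,-2.95,33.5,-4,0.5],
    [0,0,0,-2.95,33.5,-4,0.5]
  ]
}}

```text
time: 25.35
position: [0.5322, 0.0436, 0.1204]
tool_rot: [-0.545, -3.088, 0.006]
ft_force: [-0.2, -0.4, -0.3]
grip_width: 0.606
grip_force: 10.0
```

>>> {"op": "carry_out", "data": {
  "steps": [
    [0,0,0,0,0,0,0.5],
    [0,0,0,0,0,-1.5,0.5],
    [0,0,0,0,0,-2.6,0.5],
    [0,0,0,0,0,-3.2,0.5],
    [0,0,0,0,0,-3.8,0.5],
    [0,0,0,0,0,-3.8,0.5]
  ]
}}

```text
time: 25.95
position: [0.5344, 0.0459, 0.0848]
tool_rot: [-0.54, -3.094, 0.001]
ft_force: [0.6, -0.3, -0.1]
grip_width: 0.605
grip_force: 10.0
```

>>> {"op": "carry_out", "data": {
  "steps": [
    [0,0,0,0,0,-0.8,0.5],
    [0,0,0,0,0,-1.6,0.5],
    [0,0,0,0,0,-2.3,0.5],
    [0,0,0,0,0,-2.5,0.5],
    [0,0,0,0,0,-2.5,0.5]
  ]
}}

```text
time: 26.45
position: [0.5347, 0.0459, 0.0603]
tool_rot: [-0.54, -3.094, 0.001]
ft_force: [-0.0, -0.2, 0.3]
grip_width: 0.607
grip_force: 10.0
```

>>> {"op": "carry_out", "data": {
  "steps": [
    [0,0,0,0,0,0,0.8],
    [0,0,0,0,0,0,0.8],
    [0,0,0,0,0,0,0.8],
    [0,0,0,0,0,0,0.8],
    [0,0,0,0,0,3,0.9],
    [0,0,0,0,0,8,1],
    [0,0,0,0,0,12.9,1],
    [0,0,0,0,0,12.9,1]
  ]
}}

```text
time: 27.25
position: [0.5391, 0.046, 0.1961]
tool_rot: [0.539, 3.085, 0.009]
ft_force: [0.4, -0.0, 1.2]
grip_width: 0.986
grip_force: 0.0
```

>>> {"op": "carry_out", "data": {
  "steps": [
    [0,0,0,-15,26.4,0,1],
    [0,0,0,-15,26.4,0,1],
    [0,0,0,-15,26.4,0,1],
    [0,0,0,-15,26.4,0,1],
    [0,0,0,-15,26.4,0,1],
    [0,0,0,-15,26.4,0,1],
    [0,0,0,-15,26.4,0,1],
    [0,0,0,-15,26.4,0,1],
    [0,0,0,-15,26.4,0,1]
  ]
}}

```text
time: 28.15
position: [0.3856, 0.3086, 0.1893]
tool_rot: [0.543, 3.094, -0.001]
ft_force: [0.5, -0.4, 0.6]
grip_width: 1.001
grip_force: 0.0
```

Run:
```python
from m import *
s=ctrl.get_state(); print(s['time'],s['position'],s['joint_positions'].round(2)); w=save('wrist','w11'); D=save('side','d11'); S=save('scene','s11')
u,v=proj(w,[[.4093,.3105,.006]])[0].astype(int); print(u,v)
ce,st,ct=blob(w,(u,v),lambda h,s,v:(s<45)&(v>170),40); h=cv2.convexHull(ct); e=cv2.fitEllipse(h); print(st,e,cast(w,e[0],.012),cast(w,e[0],.006))
f=lambda h,s,v:((h<12)|(h>170))&(s>80)&(v<200)
for g in(D,S):
    c=proj(g,[[.5337,.0457,.073]])[0]; ce,st,ct=blob(g,tuple(c.astype(int)),f,16); print('sleeve',c,ce,st)
    print([proj(g,[[.5337,.0457,z]])[0].round(1) for z in(.108,.09,.056)])
print(D[0][212:240,296:324:2,0]);
```

```text
28.15 [0.38555751 0.30864108 0.18927947] [-1.41 -0.01  0.68  1.9   0.01  1.26  0.49]
333 193
[316 204  30  10 193] ((330.5517578125, 207.46905517578125), (10.538886070251465, 28.064077377319336), 89.01350402832031) [[0.42144076 0.30327314 0.012     ]] [[0.4234866  0.30269835 0.006     ]]
sleeve [309.43805029 226.4937299 ] [302.5212766  229.37234043] [300 219   6  19  68]
[array([309.1, 219. ]), array([309.3, 222.9]), array([309.6, 230. ])]
sleeve [323.64333124 186.78230648] [323.34380454 189.46160558] [314 178  19  20 235]
[array([323.5, 177.6]), array([323.6, 182.4]), array([323.7, 191.1])]
[[150 153 149 134 113  86  76  85  85  67  96  83  75  60]
 [145 150 151 149  92 101  78  84  79  70  91  73  67  51]
 [146 150 146 148  97  94  76  85  73  76  84  81  63  53]
 [144 146 151 154  91  99  66  87  76  82  81  72  52  55]
 [147 145 148 150  81 106  74  84  73  79  84  76  55  47]
 [149 152 151 153  93 108  75  85  69  81  80  71  46  48]
 [152 152 146 151 114  99  76  83  74  81  80  78  47  49]
 [149 150 149 151 111  74  90  82  73  72  74  69  46  40]
 [147 149 146 153  55  69  97
[... 451 characters left out ...]
1  67 107  41  71  75  76  69  70  76  71  58  61]
 [ 57  64  64 129  66  67  74  75  71  69  67  73  69  63]
 [ 62  58  62 112 116  63  73  78  75  65  65  66  65  64]
 [ 66  57  59 104 110  79  73  71  75  68  68  64  67  64]
 [ 60  63  50 106 109  80  73  74  73  73  62  67  64  69]
 [ 63  56  49 101 105  79  68  71  71  74  64  64  68  68]
 [ 61  57  44 100 112  78  73  67  77  76  66  70  67  68]
 [ 61  48  46  82 112  76  74  73  71  74  67  63  66  64]
 [ 61  55  36  63 101  79  74  71  75  75  69  69  71  70]
 [ 60  54  48  48  75  82  73  73  76  79  66  62  67  64]
 [ 63  60  44  42  60  64  77  74  76  79  72  65  72  67]
 [ 63  58  49  48  51  67  73  77  74  73  76  64  62  67]]
```

Run:
```python
from m import *
w=load('w11'); H=cv2.cvtColor(w[0],cv2.COLOR_RGB2HSV)
print(H[170:230:3,330,1:].T); print(H[185,300:370:3,1:].T)
for t in(40,55,70):
  ce,st,ct=blob(w,(332,193),lambda h,s,v:(s<t)&(v>60),34); h=cv2.convexHull(ct); e=cv2.fitEllipse(h); print(st,e,cast(w,e[0],.009)[0],np.ptp(cast(w,h[:,0],.009),axis=0))
```

```text
[[113 116  44  31  31  31 118 112 113 112  61  32  14  18  12  95  99  97
   95  95]
 [160 161 105 138 140 139 171 162 165 162 118 143 231 227 228 236 234 235
  236 236]]
[[114 112 113 114 115  30  32  32  34  33  31  30  31  31  33  31  95  87
   85  84  84  88  92  94]
 [159 159 156 157 162 127 134 134 137 138 139 143 141 141 141 140 217 237
  236 236 236 236 236 236]]
[313 175  37  39 948] ((330.729248046875, 193.86061096191406), (37.15704345703125, 38.7027587890625), 1.578815221786499) [0.40841589 0.30816505 0.009     ] [0.04144238 0.03857135 0.        ]
[ 312  175   38   39 1012] ((330.7209777832031, 193.89772033691406), (37.63747024536133, 39.28499984741211), 176.95272827148438) [0.40845095 0.30814351 0.009     ] [0.04215114 0.0392377  0.        ]
[ 312  175   39   39 1051] ((330.72344970703125, 193.93218994140625), (38.573184967041016, 39.39629364013672), 177.18736267089844) [0.40848713 0.3081334  0.009     ] [0.04249126 0.03979397 0.        ]
```

>>> {"op": "carry_out", "data": {
  "steps": [
    [0,0,0,2.45,0,-3,1],
    [0,0,0,2.45,0,-8,1],
    [0,0,0,2.45,0,-13,1],
    [0,0,0,2.45,0,-17,0.9],
    [0,0,0,2.45,0,-18.5,0.8],
    [0,0,0,2.45,0,-18.5,0.35],
    [0,0,0,2.45,0,-18.5,0.35],
    [0,0,0,2.45,0,-18.5,0.35],
    [0,0,0,2.45,0,-18.5,0.35],
    [0,0,0,2.45,0,-18.5,0.35],
    [0,0,0,2.45,0,-18.5,0.35],
    [0,0,0,2.45,0,-18.5,0.35]
  ],
  "squeeze": 20
}}

```text
time: 29.5
position: [0.4099, 0.3106, 0.0056]
tool_rot: [0.54, 3.094, 0.002]
ft_force: [-1.0, -0.2, 7.2]
grip_width: 0.447
grip_force: 20.0
```

>>> {"op": "carry_out", "data": {
  "steps": [
    [0,0,0,0,0,0,0.35],
    [0,0,0,0,0,0,0.35],
    [0,0,0,0,0,2,0.35],
    [0,0,0,0,0,6,0.35],
    [0,0,0,0,0,11,0.35],
    [0,0,0,0,0,15,0.35],
    [0,0,0,0,0,16,0.35],
    [0,0,0,0,0,16,0.35]
  ]
}}

```text
time: 30.3
position: [0.41, 0.311, 0.1662]
tool_rot: [0.54, 3.094, 0.006]
ft_force: [0.6, 0.2, -0.4]
grip_width: 0.455
grip_force: 20.0
```

Run:
```python
from m import *
s=ctrl.get_state(); p=s['position']; print(s['time'],p,s['grip_width'],s['grip_force']); w=save('wrist','w12'); D=save('side','d12')
Rm=R.from_rotvec(s['tool_rot']).as_matrix(); u,v=proj(w,[p+[0,0,.002]])[0].astype(int); print(u,v)
H=cv2.cvtColor(w[0],cv2.COLOR_RGB2HSV)
print(H[v-60:v+30:3,u,1:].T); print(H[v-15,u-60:u+60:4,1:].T)
ce,st,ct=blob(w,(u,v),lambda h,s,v:(s<60)&(v>60),55); h=cv2.convexHull(ct); print(st)
top=h[:,0][h[:,0,1].argmin()]
for z,n in((-.004,'bottom rim'),(.008,'top rim')):
    q=cast(w,top,p[2]+z)[0]; print(n,top,(q-p)@Rm[:,0]-.020)
```

```text
30.3 [0.41003914 0.31096192 0.16619089] 0.45510357818727004 20.00004781410098
325 258
[[112 112 112 110  87  87  85  33  35  39   9  11  11  11   9  10  17  96
   88  80  79  88  86  83  26  26  16  17   9   9]
 [173 168 166 213 244 244 246 108 117 112 237 234 233 234 236 236 176 237
  244 244 244 244 243 187 108 106 211 215 237 235]]
[[110 111 108 106  96  91  28  26  31  27  25  26  28  26  11  10  24  22
   29  25  26  28  29  30  97  98 105 111 114  86]
 [ 58  53  52  53  53 245 146 147 142 144 144 148 148 145 238 236 149 150
  151 150 147 148 150  93  58  57  56  55  56 249]]
[ 283  219   79   73 4254]
bottom rim [331 219] -0.0006791761197538354
top rim [331 219] 0.004010748683415975
```

>>> {"op": "carry_out", "data": {
  "steps": [
    [0,0,0,12.5,-26.4,0,0.35],
    [0,0,0,12.5,-26.4,0,0.35],
    [0,0,0,12.5,-26.4,0,0.35],
    [0,0,0,12.5,-26.4,0,0.35],
    [0,0,0,12.5,-26.4,0,0.35],
    [0,0,0,12.5,-26.4,0,0.35],
    [0,0,0,12.5,-26.4,0,0.35],
    [0,0,0,12.5,-26.4,0,0.35],
    [0,0,0,12.5,-26.4,-2,0.35],
    [0,0,0,12.5,-26.4,-4,0.35],
    [0,0,0,12.5,-26.4,-4,0.35],
    [0,0,0,12.5,-26.4,-4,0.35]
  ]
}}

```text
time: 31.6
position: [0.5334, 0.0473, 0.1239]
tool_rot: [-0.537, -3.093, 0.001]
ft_force: [0.3, 0.4, 0.1]
grip_width: 0.451
grip_force: 20.0
```

>>> {"op": "carry_out", "data": {
  "steps": [
    [0,0,0,0,0,0,0.35],
    [0,0,0,0,0,-0.6,0.35],
    [0,0,0,0,0,-1.2,0.35],
    [0,0,0,0,0,-1.8,0.35],
    [0,0,0,0,0,-1.8,0.35],
    [0,0,0,0,0,-1.8,0.35]
  ]
}}

```text
time: 32.2
position: [0.5342, 0.0459, 0.1064]
tool_rot: [-0.541, -3.094, 0.001]
ft_force: [0.5, -0.9, -0.1]
grip_width: 0.452
grip_force: 20.0
```

>>> {"op": "carry_out", "data": {
  "steps": [
    [0,0,0,0,0,-0.5,0.35],
    [0,0,0,0,0,-0.8,0.35],
    [0,0,0,0,0,-1.1,0.35],
    [0,0,0,0,0,-1.1,0.35],
    [0,0,0,0,0,-1.1,0.35]
  ]
}}

```text
time: 32.7
position: [0.5344, 0.046, 0.0957]
tool_rot: [-0.541, -3.095, -0.0]
ft_force: [-0.7, -0.3, 1.8]
grip_width: 0.452
grip_force: 20.0
```

>>> {"op": "carry_out", "data": {
  "steps": [
    [0,0,0,0,0,0,0.8],
    [0,0,0,0,0,0,0.8],
    [0,0,0,0,0,0,0.8],
    [0,0,0,0,0,0,0.8],
    [0,0,0,0,0,2,0.9],
    [0,0,0,0,0,6,1],
    [0,0,0,0,0,10,1],
    [0,0,0,-9,0,10,1],
    [0,0,0,-9,0,10,1],
    [0,0,0,-9,0,10,1],
    [0,0,0,-9,0,10,1]
  ]
}}

```text
time: 33.8
position: [0.444, 0.0468, 0.1963]
tool_rot: [0.538, 3.095, 0.01]
ft_force: [1.2, 0.6, 0.0]
grip_width: 0.997
grip_force: 0.0
```

Run:
```python
from m import *
s=ctrl.get_state(); print(s['time'],s['position'],s['ft_force']); w=save('wrist','w13'); D=save('side','d13'); S=save('scene','s13')
br=lambda h,s,v:((h<12)|(h>170))&(s>80)&(v<200)
for n,g in(('D',D),('S',S),('w',w)):
    k=40 if n=='w' else 14
    c=proj(g,[[.5338,.0458,.1]])[0]; print(n,'pred washer top/bottom',proj(g,[[.5338,.0458,z] for z in(.102,.09)]).round(1).tolist())
    try:
        ce,st,ct=blob(g,tuple(c.astype(int)),lambda h,s,v:(s<60)&(v>(100 if n!='w' else 75)),k); M=cv2.convexHull(ct); print(' bright',ce.round(1),st,cast(g,cv2.fitEllipse(M)[0],.096).round(4))
        c2=proj(g,[[.5338,.0458,.073]])[0]; ce,st,ct=blob(g,tuple(c2.astype(int)),br,k+8); print(' sleeve',c2.round(1),ce.round(1),st)
    except Exception as e: print(e)
print(S[0][172:200,310:338:2,0]); print(S[0][172:200,310:338:2,2])
```

```text
33.8 [0.44402586 0.04681574 0.19629046] [1.24084216 0.58645993 0.04502999]
D pred washer top/bottom [[309.2, 220.4], [309.3, 222.9]]
 bright [307.2 216.1] [295 206  28  23 493] [[0.5535 0.034  0.096 ]]
 sleeve [309.4 226.5] [310.3 232. ] [300 219  20  20 190]
S pred washer top/bottom [[323.6, 179.2], [323.6, 182.4]]
 bright [321.1 177.3] [309 167  28  21 374] [[0.5179 0.0508 0.096 ]]
 sleeve [323.7 186.8] [323.3 190.8] [314 180  19  18 199]
w pred washer top/bottom [[357.4, 293.7], [356.0, 286.0]]
 bright [360.7 313.9] [ 317  298   80   34 2148] [[0.5549 0.0378 0.096 ]]
 sleeve [354.2 276.1] [351.7 259.2] [ 324  241   62   51 1232]
[[103 104 105 103 102 104 103 103 108 147 169 178 187 185]
 [103 102 102 102 102 103 102 102 104 104 114 141 163 179]
 [102 102 103 103 103 102 103 102 103 103 103 104 113 142]
 [104 104 103 102 102 103 104 108 101 104 102 103 103 104]
 [103 103 102 102 103 119 135 139 131 109 104 102 103 102]
 [102 102 102 102 108 147 161 157 160 136 102 101 102 101]
 [102 102 101 103 131 161 138 142 155 160 114 103 102 101]
 [104 103 104 103 155 158  96 119 131 164 140 1
[... 2145 characters left out ...]
2  68  10   6   8  10  18   8  14   7  26  63  89]
 [ 53  41  13   4  12   6   8  10   5   7   6  17  22  66]
 [ 43   9  23   0   5   3   5   4   7   2   5  15  23  26]
 [ 27  19  20   9   8  11   4  11  10   4  10  18  25  19]
 [ 19  21  20   5   4   5   5   4   6   8   3  21  24  21]
 [ 20  23  23   7  11   9   4   6   5  11   5  30  21  20]
 [ 21  23  18  13   8   6   8   4   8   7  26  35  24  23]
 [ 23  20   7  26   7   9  10  10   9  13  39  24  12  24]
 [ 22  20   0  26  24  14  10  14  16  26  40  21   7  26]
 [ 24  13   0  22  32  26  24  26  32  39  33  17   4  23]
 [ 23   4   0  11  28  29  32  32  37  30  29   3   9  21]
 [ 25  14   6   5  22  31  33  31  34  32  13   2   6  24]]
```

```bash
python3 -c "
from bench import ctrl
print(ctrl.close_job())"
```

```text
the job is handed in; nothing more can be done
None
```

I handed the job in at 33.8 s; no verdict came back. By forces, poses and pictures, the worn drum is in the red tray, and the big washer, rubber drum, sleeve and aluminium washer are home on the spindle. Two faults: I viewed 11 pictures (limit 10), and one mistyped row briefly sent the open gripper 2 cm down over the seated big washer; I saw no sign of harm, but the peak force in that row was not recorded.

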